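Hang the glass pendants on the display carriage

ROBOT

A 6-joint arm with a two-finger parallel gripper is mounted at the origin on the work surface. World frame = base frame: x ahead of the robot, y to its left, z up, the work surface at z = 0. Lengths are in m, angles in rad, forces in N, time in s.
With the tool pointing down it reaches from about 0.425 to 0.95 m from the base axis. Payload 3.5 kg.
Tool frame: the origin (TCP) lies on the centre line of the jaws, within the pads' length; the fingertips stand 14 mm ahead of it and the grasp point (between the pads) lies 5 mm behind it (ctrl.finger_overhang is the distance from the TCP to the fingertips, in m); z points along the fingers, y is the line along which they close (so a half turn about z gives the same grasp; the last joint's range is limited). The gripper opens to 85 mm and grips with 20 to 120 N. Pads are 22 mm wide; open, the fingers measure 114 mm over their backs; the gripper's body (76 mm by 85 mm) begins 54 mm behind the grasp point. The pads swing forward as they close: fully open they stand 13 mm farther back than shut.
Start: joints at [1.107, 0.286, 1.577, -0, 1.279, -0.15], TCP at [0.208, 0.642, 0.245] pointing down, gripper open.
Joint ranges: [-2.77, 2.77], [-0.9, 2.22], [0.21, 2.48], [-1.53, 4.67], [0.24, 2.81], [-2.84, 2.84]. Speed limits (rad/s): [2.79, 2.79, 3.14, 3.14, 3.14, 3.14].

INTERFACE

Orientations are given as a unit quaternion [x, y, z, w].
In Python, from plant import ctrl gives the robot as it stands.
- The arm moves only by the tool send_rows, never from a script. Its argument "moves" is text: rows parted by semicolons, each of 7 numbers parted by spaces: the turn, a rotation vector about the tool's x, y, z in units of 360 degrees (1.0 is 360 degrees), then the shift along the tool's x, y, z in units of 20 cm (1.0 is 20 cm), then the gripper's target within -1 to 1 (fully open at 1, half-way at 0, shut at -1). A call has 1 to 12 rows; each row is the pose to reach, as a shift and turn from the pose commanded when the call began, along the tool's axes at that moment, turning the shorter way round; what a row does not reach only later rows make up. A row lasts 1/8 s, in which the tool goes at most 62.5 mm and 10.7 degrees, less where a joint would pass 70% of its speed; a pose out of reach is approached as far as the arm can. A call with a number of a shift or a turn outside -1 to 1 is refused whole. A call with a gripper value outside its range is refused whole. The fingers move at their own pace and stop on an object; "newtons" is the grip in N (left out, the last holds). Time passes only in rows, so rows that repeat a pose let the fingers close. It gives the time, the measured TCP pose, the force, the opening and the grip force at its end, in the units of the state.
- ctrl.get_state(): the state, without advancing time (a new reading comes with each control period).
- ctrl.read_camera(name): name is "side" or "top" or "wrist"; returns a dict with "image" (420x560x3 uint8, red, green, blue), "fovy" (degrees; the focal length in pixels is half the picture's height over the tangent of half this angle, whatever the lens; pixels are square), "cx", "cy" (the principal point, pixels), "extrinsics" (4x4, takes a point from camera to world coordinates). Camera axes: x right, y up, looking along -z (the intrinsics and any distortion apply to the point x, -y, -z); pixel columns grow to the right and rows downward; lengths in m; the calibration is good to about 2 mm. A picture is of the moment at which its call begins. There is no depth.
- ctrl.sign_off(): hands the job in; it is judged then, once.
The state is a dict: "time": time; "qpos": joint angles; "dq": joint speeds; "joint_efforts": joint torques, N m; "eef_pos": TCP position; "tcp_rot": TCP orientation; "contact_force": force on the tool from outside, world axes, zero at the start; "wrist_torque": the same for the moment, N m; "opening": opening from 0.0 (shut) to 1.0 (fully open); "finger_force": force on a finger pad.
Only numpy, scipy, OpenCV 4.12 (cv2) and the standard library are available. Lean on these libraries where they do the work, as an engineer would, in place of code of your own. Each camera call takes 0.05 s, during which the arm holds its last target. There are 200 camera calls.

TASK

First slide the display carriage to the loading stop at the left until it clicks home. There, clip every glass pendant on the table onto an eye of the carriage: press the hook's sprung gate against the eye's bar until it snaps shut behind it, and let the pendant hang. When all are hanging, slide the carriage to the display stop at the right until it clicks home and leave the pendants hanging still; knock over neither of the jars.

Things in the scene. Friction and masses are not known exactly. Their poses are not given: they have to be found in the camera images.
- drop: glass pendant, origin at the centre of its underside; pale green cast glass, drop-shaped (widest, 58 mm, low down, then tapering), 44 mm high, flat foot, a steel snap hook and grip tab on top; 0.2 to 0.3 kg. Stands upright on the table at the start, hook gate turned away from the robot within 30 degrees. Axes: x from the hook's spine to its gate, y through its thickness, z up. None if absent.
- drop_tab (a point): centre of the upright flat grip tab on top of the drop pendant's hook: 10 mm thick (y), 20 mm wide (x), from 97 to 127 mm above the pendant's underside, the point at 113 mm. Same axes as the pendant.
- drop_seat (a point): where the eye's bar (its centre) lies in the hook when the pendant hangs: on the pendant's axis, 91 mm above its underside. The hook is 8 mm thick (y); inside 26 mm wide (x) and 58 to 94 mm up; bars 6 mm thick round it: spine on the -x side, bottom, peaked top, and on the +x side a fixed nose (79 to 98 mm up, outer face x = 19) over the brass gate.
- drop_gate (a joint): the drop pendant's hook gate, rad: 0 shut, 1.25 fully in. Spans 59 to 78 mm above the underside, hinged at its foot, sprung shut, does not open outward. A bar against its upper half (68 to 74 mm up) swings it in with 2 to 4 N; with the bar close to the spine it snaps shut behind the bar. Then the bar goes up to the seat point.
- drum: glass pendant, origin at the centre of its underside; pale green cast glass, a plain 54 mm cylinder, 44 mm high, flat foot, a steel snap hook and grip tab on top; 0.2 to 0.3 kg. Stands upright on the table at the start, hook gate turned away from the robot within 30 degrees. Axes: x from the hook's spine to its gate, y through its thickness, z up. None if absent.
- drum_tab (a point): centre of the upright flat grip tab on top of the drum pendant's hook: 10 mm thick (y), 20 mm wide (x), from 97 to 127 mm above the pendant's underside, the point at 113 mm. Same axes as the pendant.
- drum_seat (a point): where the eye's bar (its centre) lies in the hook when the pendant hangs: on the pendant's axis, 91 mm above its underside. The hook is 8 mm thick (y); inside 26 mm wide (x) and 58 to 94 mm up; bars 6 mm thick round it: spine on the -x side, bottom, peaked top, and on the +x side a fixed nose (79 to 98 mm up, outer face x = 19) over the brass gate.
- drum_gate (a joint): the drum pendant's hook gate, rad: 0 shut, 1.25 fully in. Spans 59 to 78 mm above the underside, hinged at its foot, sprung shut, does not open outward. A bar against its upper half (68 to 74 mm up) swings it in with 2 to 4 N; with the bar close to the spine it snaps shut behind the bar. Then the bar goes up to the seat point.
- bell: glass pendant, origin at the centre of its underside; pale green cast glass, bell-shaped (58 mm foot, slim upper part), 44 mm high, flat foot, a steel snap hook and grip tab on top; 0.2 to 0.3 kg. Stands upright on the table at the start, hook gate turned away from the robot within 30 degrees. Axes: x from the hook's spine to its gate, y through its thickness, z up. None if absent.
- bell_tab (a point): centre of the upright flat grip tab on top of the bell pendant's hook: 10 mm thick (y), 20 mm wide (x), from 97 to 127 mm above the pendant's underside, the point at 113 mm. Same axes as the pendant.
- bell_seat (a point): where the eye's bar (its centre) lies in the hook when the pendant hangs: on the pendant's axis, 91 mm above its underside. The hook is 8 mm thick (y); inside 26 mm wide (x) and 58 to 94 mm up; bars 6 mm thick round it: spine on the -x side, bottom, peaked top, and on the +x side a fixed nose (79 to 98 mm up, outer face x = 19) over the brass gate.
- bell_gate (a joint): the bell pendant's hook gate, rad: 0 shut, 1.25 fully in. Spans 59 to 78 mm above the underside, hinged at its foot, sprung shut, does not open outward. A bar against its upper half (68 to 74 mm up) swings it in with 2 to 4 N; with the bar close to the spine it snaps shut behind the bar. Then the bar goes up to the seat point.
- dome: glass pendant, origin at the centre of its underside; pale green cast glass, a dome (58 mm foot, round top), 44 mm high, flat foot, a steel snap hook and grip tab on top; 0.2 to 0.3 kg. Stands upright on the table at the start, hook gate turned away from the robot within 30 degrees. Axes: x from the hook's spine to its gate, y through its thickness, z up. None if absent.
- dome_tab (a point): centre of the upright flat grip tab on top of the dome pendant's hook: 10 mm thick (y), 20 mm wide (x), from 97 to 127 mm above the pendant's underside, the point at 113 mm. Same axes as the pendant.
- dome_seat (a point): where the eye's bar (its centre) lies in the hook when the pendant hangs: on the pendant's axis, 91 mm above its underside. The hook is 8 mm thick (y); inside 26 mm wide (x) and 58 to 94 mm up; bars 6 mm thick round it: spine on the -x side, bottom, peaked top, and on the +x side a fixed nose (79 to 98 mm up, outer face x = 19) over the brass gate.
- dome_gate (a joint): the dome pendant's hook gate, rad: 0 shut, 1.25 fully in. Spans 59 to 78 mm above the underside, hinged at its foot, sprung shut, does not open outward. A bar against its upper half (68 to 74 mm up) swings it in with 2 to 4 N; with the bar close to the spine it snaps shut behind the bar. Then the bar goes up to the seat point.
- eye1 (a point): rigid level D-shaped steel eye 1 of 4 (1 = robot's left, 85 mm apart) on the carriage's near edge: middle of its straight front bar, 6 mm round, 40 mm long, 145 mm above the table, open behind for 42 mm. Axes: x square to the bar, from the robot's side to the carriage, y along the bar to the left, z up. Moves with the carriage.
- eye2 (a point): rigid level D-shaped steel eye 2 of 4 (1 = robot's left, 85 mm apart) on the carriage's near edge: middle of its straight front bar, 6 mm round, 40 mm long, 145 mm above the table, open behind for 42 mm. Axes: x square to the bar, from the robot's side to the carriage, y along the bar to the left, z up. Moves with the carriage.
- eye3 (a point): rigid level D-shaped steel eye 3 of 4 (1 = robot's left, 85 mm apart) on the carriage's near edge: middle of its straight front bar, 6 mm round, 40 mm long, 145 mm above the table, open behind for 42 mm. Axes: x square to the bar, from the robot's side to the carriage, y along the bar to the left, z up. Moves with the carriage.
- eye4 (a point): rigid level D-shaped steel eye 4 of 4 (1 = robot's left, 85 mm apart) on the carriage's near edge: middle of its straight front bar, 6 mm round, 40 mm long, 145 mm above the table, open behind for 42 mm. Axes: x square to the bar, from the robot's side to the carriage, y along the bar to the left, z up. Moves with the carriage.
- knob (a point): middle of the upright dark wooden knob on the carriage, a cylinder 20 mm across and 50 mm high (152 to 202 mm above the table), 65 mm behind the line of the eyes' bars, half-way between eyes 2 and 3. Same axes as the eyes; the carriage slides along y.
- carriage (a joint): carriage on its beam, m: 0 = against the left (+y) loading stop, 0.1 = against the right display stop. Slides with 1.5 N; 6 mm before each stop a sprung ball passes a bump (5 to 10 N), then holds it against the stop. Carriage plate 40 x 330 mm, top 152 mm above the table; the beam's uprights are 246 mm either side of its middle. No pendant is on it at the start.
- frit_jar: white jar, 70 mm across, 100 mm high, at the right; leave it standing. Origin at the centre of its underside.
- orange_jar: orange-brown jar, 66 mm across, 90 mm high, at the right; leave it standing. Origin at the centre of its underside.

How it is judged:
By the outcome, as a careful person would: the job done as asked, in the order asked, and still so for the second after the job is handed in, with the robot touching nothing.
Of drop, drum, bell, dome only 3 to 4 are there at a start; the rules pass over those that are not, and their reading is None.
At some moment in a run one of drop, drum, bell, dome may be knocked a few centimetres aside while the robot is not near it.
It also fails if it takes over 210 s, if anything falls off the work surface, if the arm or the gripper's body presses on something with over 40 N, if the wrist force passes 120 N, or if a joint passes its speed limit or range.

## Working session

There is one attempt and no reset: what is moved stays moved. The work goes in short steps, Python scripts to look and compute and a tool call to move; the robot and the scene stay as the last step left them, time stands still between calls to the robot, and variables do not carry over. Pictures are saved under pics/ and viewed, at most 14 in all, crops included, and the job is handed in when it is done.

Besides the shell and the picture viewer there is one more tool, called after "Emit:" as name(argument=value, ...) on one line, values as JSON. send_rows: Moves the arm, as the interface text tells. Its arguments: {"type":"object","properties":{"moves":{"type":"string"},"newtons":{"type":"number"}},"required":["moves"]}

```bash
ls; mkdir -p pics
cat > h.py <<'E'
from plant import ctrl
import numpy as np, cv2
from scipy.spatial.transform import Rotation as R
def shot(name, fn, crop=None, s=1):
    c=ctrl.read_camera(name); im=c["image"][:,:,::-1]
    np.savez('pics/'+fn+'.npz',**{k:c[k] for k in c})
    if crop: im=im[crop[1]:crop[3],crop[0]:crop[2]]
    if s!=1: im=cv2.resize(im,None,fx=s,fy=s,interpolation=cv2.INTER_CUBIC)
    cv2.imwrite('pics/'+fn+'.png',im); return c
def ray(c,u,v):
    f=210/np.tan(np.radians(float(c['fovy']))/2)
    d=np.array([(u-c['cx'])/f,-(v-c['cy'])/f,-1]); E=c['extrinsics']
    return E[:3,3],E[:3,:3]@d
def atz(c,u,v,z):
    o,d=ray(c,u,v); return o+d*(z-o[2])/d[2]
def proj(c,p):
    f=210/np.tan(np.radians(float(c['fovy']))/2); E=c['extrinsics']
    q=E[:3,:3].T@(np.array(p)-E[:3,3]); return c['cx']+f*q[0]/-q[2], c['cy']-f*q[1]/-q[2]
def load(fn): return dict(np.load('pics/'+fn+'.npz'))
E
python3 - <<'E'
from h import *
print(ctrl.get_state())
a=shot('top','top0',s=1.4); b=shot('side','side0',s=1.4)
for c in (a,b): print({k:c[k] for k in c if k!='image'})
E
```

```text
pics
{'time': 0.0, 'qpos': array([ 1.10703035e+00,  2.87236189e-01,  1.57816587e+00, -2.53778241e-05,
        1.27860592e+00, -1.49986801e-01]), 'dq': array([-0.000971  , -0.00062341,  0.00076185,  0.00041931, -0.00063304,
        0.00092252]), 'joint_efforts': array([ 1.37955474e-03, -4.05973899e+01, -2.92634636e+01, -4.93456344e-05,
        5.67076262e-03, -1.10504467e-05]), 'eef_pos': array([0.20803006, 0.6414901 , 0.24390615]), 'tcp_rot': array([ 1.56243020e-01,  9.87717905e-01, -1.15491049e-03, -3.53233953e-04]), 'contact_force': array([-0.31441231, -0.77099765,  0.19902181]), 'wrist_torque': array([-0.05152195, -0.01042978, -0.05192702]), 'finger_force': 0.0, 'opening': 1.0049781760498764}
{'fovy': 51.597350020287266, 'cx': 276.9772459828895, 'cy': 219.69521450697087, 'extrinsics': array([[ 0.02007019,  0.98640368, -0.16311028,  0.34459796],
       [-0.99974285,  0.02152262,  0.00714219, -0.06416167],
       [ 0.01055564,  0.16292499,  0.98658199,  1.22959828],
       [ 0.        ,  0.        ,  0.        ,  1.        ]])}
{'fovy': 51.079426490983884, 'cx': 285.79954821106253, 'cy': 218.44007783041368, 'extrinsics': array([[ 0.82091691,  0.32357416, -0.47052651,  0.10183091],
       [-0.57054184,  0.49941946, -0.65196796, -0.66918626],
       [ 0.02403012,  0.80366658,  0.59459447,  0.68656393],
       [ 0.        ,  0.        ,  0.        ,  1.        ]])}
```

View pics/top0.png

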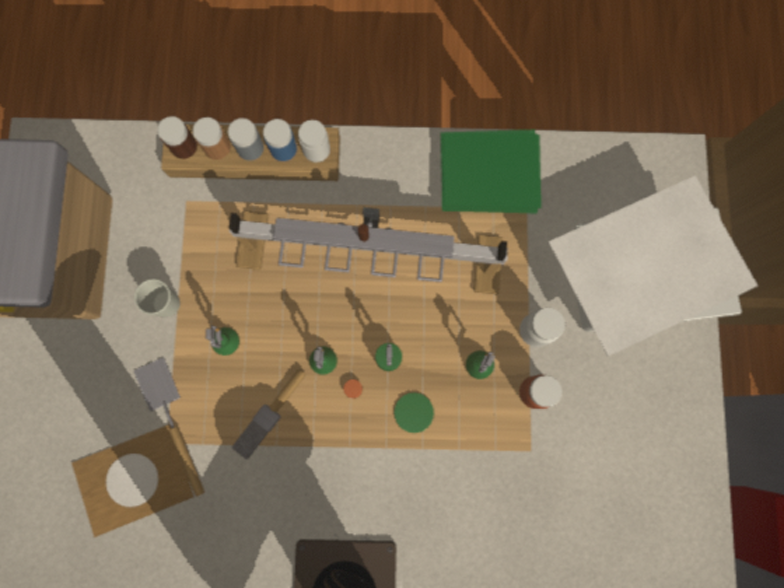

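View pics/side0.png

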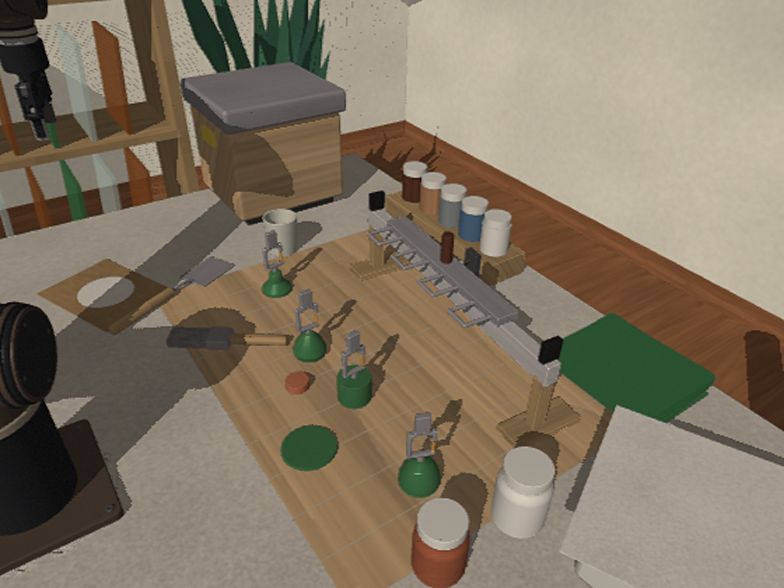

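The top view shows four pendants at about (222,340), (322,360), (388,355) and (482,363) in scaled pixels. The carriage is mid-beam with its knob at (363,232), and the jars are at the right near (547,325) and (541,392). The side view shows bell, drop, drum and dome or drop standing.

Run:
```python
import cv2
im=cv2.imread('pics/top0.png'); 
import numpy as np
d=np.load('pics/top0.npz')['image'][:,:,::-1]
cv2.imwrite('pics/t1.png',cv2.resize(d[140:280,140:365],None,fx=3.5,fy=3.5,interpolation=cv2.INTER_CUBIC))
d=np.load('pics/side0.npz')['image'][:,:,::-1]
cv2.imwrite('pics/s1.png',cv2.resize(d[130:365,170:420],None,fx=2.5,fy=2.5,interpolation=cv2.INTER_CUBIC))
```

```text
(no output)
```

View pics/t1.png

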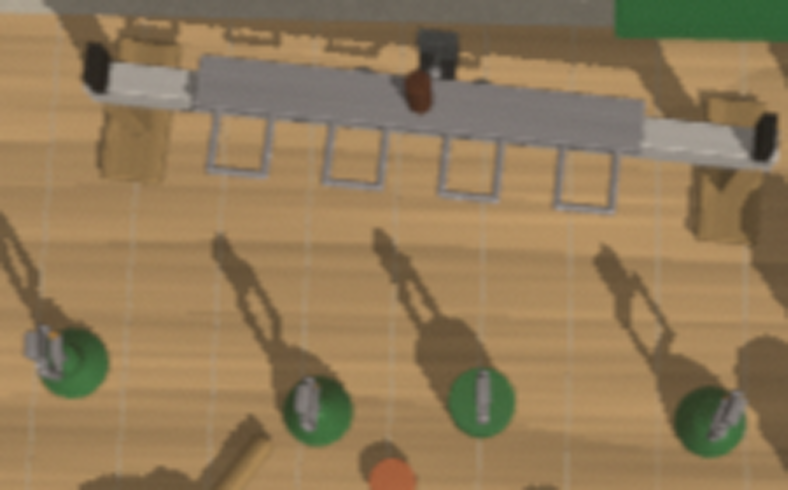

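View pics/s1.png

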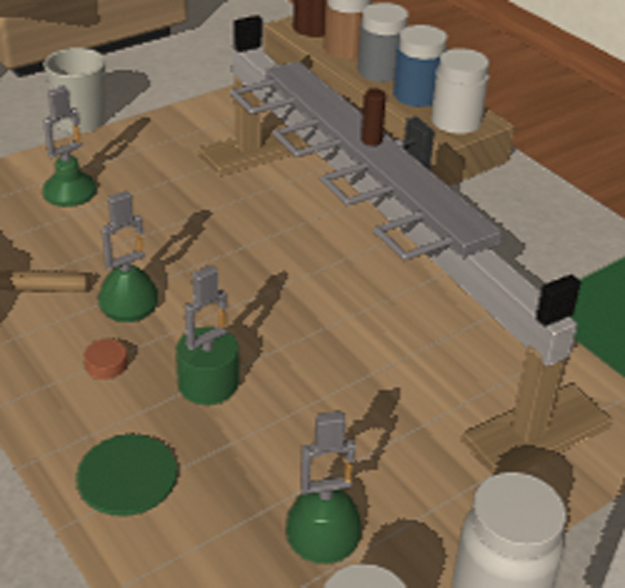

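Run:
```python
from h import *
c=load('top0'); s=load('side0')
T=lambda x,y,z: atz(c,140+(x-1.25)/3.5,140+(y-1.25)/3.5,z)
e=np.array([T(*p,.145) for p in [(238,174),(353,185),(469,197),(585,209)]]); print(e.round(4)); print(np.linalg.norm(np.diff(e,axis=0),axis=1))
d=e[0]-e[3]; yaw=np.arctan2(-d[0],d[1]); print('yaw deg',np.degrees(yaw))
Ry=R.from_euler('z',yaw).as_matrix(); k=e.mean(0)+Ry@[.065,0,.032]; print('knob',k, 't1 px',(np.array(proj(c,k+[0,0,.025]))-140)*3.5)
print('stops blocks',T(97,70,.15),T(765,137,.15))
sp=lambda x,y,z: atz(s,170+(x-.75)/2.5,130+(y-.75)/2.5,z)
print('eye side',sp(250,109,.145),sp(403,254,.145))
# pendants: foot centre top (bodies), side tab centre z=.113, hook bottoms
for n,tabtop,foot,stab in [('A',(37,340),(73,362),(60,105)),('B',(308,392),(318,410),(120,212)),('C',(484,383),(481,402),(206,285)),('D',(733,400),(710,422),(330,432))]:
    print(n,'top: tab',T(*tabtop,.127)[:2],'foot',T(*foot,.015)[:2],'side tab',sp(*stab,.113)[:2])
```

```text
[[ 0.5986  0.1067  0.145 ]
 [ 0.5923  0.0226  0.145 ]
 [ 0.5852 -0.0623  0.145 ]
 [ 0.5782 -0.147   0.145 ]]
[0.08439462 0.0851296  0.08504597]
yaw deg -4.606414044348619
knob [ 0.65336279 -0.02521746  0.177     ] t1 px [417.1301637   81.72823921]
stops blocks [0.67337038 0.21290418 0.15      ] [ 0.63391654 -0.27808801  0.15      ]
eye side [0.60196294 0.09540327 0.145     ] [ 0.5815156  -0.16002862  0.145     ]
A top: tab [0.47571467 0.24990853] foot [0.47194005 0.25189967] side tab [0.47320133 0.25073468]
B top: tab [0.44197173 0.05142548] foot [0.43766362 0.05464818] side tab [0.43777734 0.05355197]
C top: tab [ 0.4512061  -0.07608408] foot [ 0.4467689 -0.0751982] side tab [ 0.44900839 -0.07385913]
D top: tab [ 0.4426402  -0.25728667] foot [ 0.43462704 -0.25838227] side tab [ 0.43819863 -0.25802593]
```

Emit:
send_rows(moves="-0 0 -0.05 -0.7 -0.67 -0.48 1;0 0 -0.05 -0.7 -0.67 -0.48 1;0 0 -0.05 -0.7 -0.67 -0.48 1;0 0 -0.05 -0.7 -0.67 -0.48 1;0 0 -0.05 -0.7 -0.67 -0.48 1;0 0 -0.05 -0.7 -0.67 -0.48 1;0 0 -0.05 -0.7 -0.67 -0.48 1", newtons=60)

```text
time: 0.98
eef_pos: [0.2993, 0.4719, 0.3399]
tcp_rot: [-0.001, 1.0, -0.001, -0.001]
contact_force: [0.5, 0.1, 0.1]
opening: 0.996
finger_force: 0.0
```

Emit:
send_rows(moves="0 0 0 -0.4 -0.95 0 1;0 0 0 -0.4 -0.95 0 1;0 0 0 -0.4 -0.95 0 1;0 0 0 -0.4 -0.95 0 1;0 0 0 -0.4 -0.95 0 1;0 0 0 -0.4 -0.95 0 1")

```text
time: 1.72
eef_pos: [0.3797, 0.2824, 0.3409]
tcp_rot: [-0.001, 1.0, 0.0, -0.0]
contact_force: [-0.6, -0.1, 0.4]
opening: 1.003
finger_force: 0.0
```

Emit:
send_rows(moves="0 0 0 -0.6 -0.95 0 1;0 0 0 -0.6 -0.95 0 1;0 0 0 -0.6 -0.95 0 1;0 0 0 -0.6 -0.95 0 1;0 0 0 -0.6 -0.95 0 1;0 0 0 -0.6 -0.95 0 1;0 0 0 -0.6 -0.95 0 1")

```text
time: 2.6
eef_pos: [0.4998, 0.093, 0.3414]
tcp_rot: [-0.001, 1.0, 0.0, -0.0]
contact_force: [-0.4, 0.1, 0.1]
opening: 1.0
finger_force: 0.0
```

Emit:
send_rows(moves="0 0 0.0128 -0.765 -0.59 0 1;0 0 0.0128 -0.765 -0.59 0 1;0 0 0.0128 -0.765 -0.59 0 1;0 0 0.0128 -0.765 -0.59 0 1;0 0 0.0128 -0.765 -0.59 0 1;0 0 0.0128 -0.765 -0.59 0.4 1;0 0 0.0128 -0.765 -0.59 0.8 1;0 0 0.0128 -0.765 -0.59 0.8 1;0 0 0.0128 -0.765 -0.59 0.8 1")

```text
time: 3.72
eef_pos: [0.6503, -0.0243, 0.1783]
tcp_rot: [0.039, 0.999, 0.001, -0.003]
contact_force: [0.4, -0.2, 0.9]
opening: 0.999
finger_force: 0.0
```

Run:
```python
from h import *
c=shot('wrist','w1'); print(c['extrinsics'],c['fovy'])
```

```text
[[ 7.84576113e-02 -9.50246758e-01 -3.01455639e-01  5.72447713e-01]
 [ 9.96917437e-01  7.47344978e-02  2.38826071e-02 -1.96441281e-02]
 [-1.65234192e-04 -3.02400155e-01  9.53181053e-01  3.07489106e-01]
 [ 0.00000000e+00  0.00000000e+00  0.00000000e+00  1.00000000e+00]] 68.44190978970728
```

View pics/w1.png

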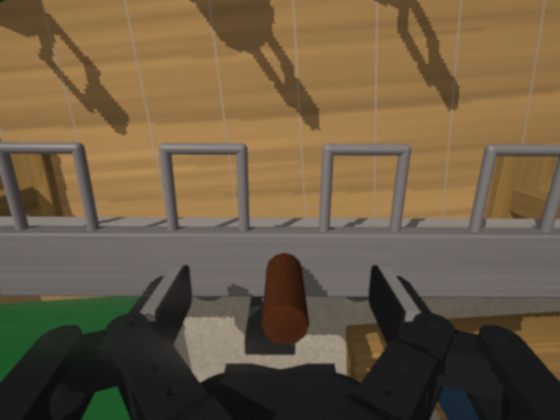

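The knob stands centred between the open fingers (about x=285, y=300), and the eye bars lie along y≈149. Next I close and drag it left.

Emit:
send_rows(moves="0 0 0 0 0 0 -1;0 0 0 0 0 0 -1;0 0 0 0 0 0 -1;0 0 0 0 0 0 -1;0 0 0 0 0 0 -1;0 0 0 0 0 0 -1;0 0 0 0 0 0 -1;0 0 0 0 0 0 -1", newtons=60)

```text
time: 4.78
eef_pos: [0.6538, -0.0264, 0.1827]
tcp_rot: [0.04, 0.999, 0.0, 0.001]
contact_force: [-0.6, 1.9, 6.4]
opening: 0.217
finger_force: 58.6
```

Emit:
send_rows(moves="0 0 0 0 0.04 0 -1;0 0 0 0 0.08 0 -1;0 0 0 0 0.12 0 -1;0 0 0 0 0.15 0 -1;0 0 0 0 0.15 0 -1")

```text
time: 5.4
eef_pos: [0.6563, 0.0035, 0.1826]
tcp_rot: [0.04, 0.999, -0.0, 0.001]
contact_force: [-0.4, 0.7, 5.3]
opening: 0.216
finger_force: 59.0
```

Emit:
send_rows(moves="0 0 0 0 0.025 0 -1;0 0 0 0 0.05 0 -1;0 0 0 0 0.05 0 -1;0 0 0 0 0.05 0 -1")

```text
time: 5.9
eef_pos: [0.657, 0.0126, 0.1827]
tcp_rot: [0.04, 0.999, -0.001, 0.001]
contact_force: [-1.5, -0.3, 5.9]
opening: 0.217
finger_force: 59.0
```

Emit:
send_rows(moves="0 0 0 0 0.015 0 -1;0 0 0 0 0.03 0 -1;0 0 0 0 0.03 0 -1;0 0 0 0 0.03 0 -1")

```text
time: 6.4
eef_pos: [0.6576, 0.0191, 0.1827]
tcp_rot: [0.04, 0.999, -0.0, 0.001]
contact_force: [-1.5, 0.0, 6.3]
opening: 0.219
finger_force: 59.0
```

Run:
```python
from h import *
c=load('top0')
T=lambda x,y,z: atz(c,140+(x-1.25)/3.5,140+(y-1.25)/3.5,z)
u=np.array([.0803,.9968,0])
for n,p in [('car L',(197,85,.145)),('car R',(643,125,.145)),('stop L inner',(107,70,.165)),('stop R inner',(755,137,.165)),('beamL',(190,90,.13))]: print(n,T(*p)@u)
shot('top','top1',(180,150,350,250),4.5)
```

```text
car L 0.1929526748685842
car R -0.13700280157238776
stop L inner 0.2549054988430096
stop R inner -0.2164547351627956
beamL 0.20080873407785604
```

View pics/top1.png

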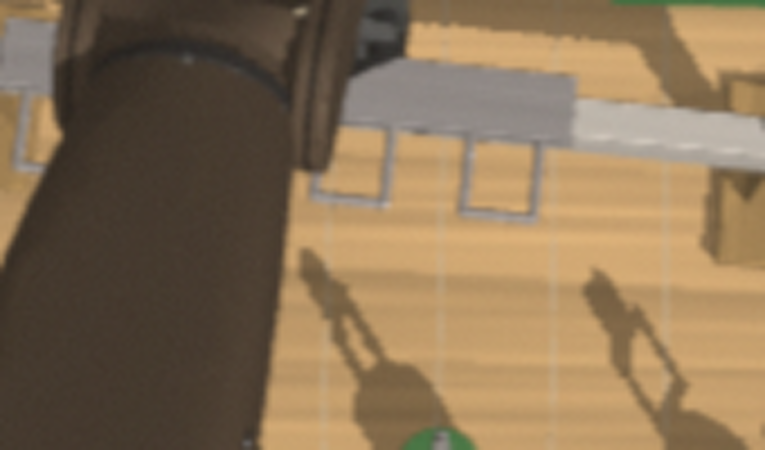

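The arm hides the knob, but eyes 3 and 4 have moved left with the carriage (bars now at about (350,205) and (498,215)). I'll continue in small steps.

Emit:
send_rows(moves="0 0 0 0 0.01 0 -1;0 0 0 0 0.02 0 -1;0 0 0 0 0.02 0 -1;0 0 0 0 0.02 0 -1")

```text
time: 6.95
eef_pos: [0.6576, 0.0197, 0.1827]
tcp_rot: [0.04, 0.999, -0.003, 0.0]
contact_force: [-3.0, -8.7, 6.0]
opening: 0.215
finger_force: 59.3
```

Emit:
send_rows(moves="0 0 0 0 0.01 0 -1;0 0 0 0 0.02 0 -1;0 0 0 0 0.02 0 -1;0 0 0 0 0.02 0 -1")

```text
time: 7.45
eef_pos: [0.6576, 0.0199, 0.1827]
tcp_rot: [0.041, 0.999, -0.007, -0.0]
contact_force: [-5.0, -17.3, 6.7]
opening: 0.219
finger_force: 60.2
```

Emit:
send_rows(moves="0 0 0 0 0.01 0 -1;0 0 0 0 0.02 0 -1;0 0 0 0 0.02 0 -1;0 0 0 0 0.02 0 -1")

```text
time: 7.95
eef_pos: [0.6577, 0.02, 0.1827]
tcp_rot: [0.041, 0.999, -0.01, -0.001]
contact_force: [-6.7, -30.5, 6.6]
opening: 0.214
finger_force: 61.7
```

Emit:
send_rows(moves="0 0 0 0 -0.03 0 -1;0 0 0 0 -0.04 0 0.3;0 0 0 0 -0.04 0 0.3;0 0 0 0 -0.04 0 0.3;0 0 0 0 -0.04 0 0.3;0 0 0 0 -0.04 -0.25 0.3;0 0 0 0 -0.04 -0.5 0.3;0 0 -0.0128 0.675 -0.155 -0.9 0.3;0 0 -0.0128 0.675 -0.155 -0.9 0.3;0 0 -0.0128 0.675 -0.155 -0.9 0.3;0 0 -0.0128 0.675 -0.155 -0.9 0.3;0 0 -0.0128 0.675 -0.155 -0.9 0.3")

```text
time: 9.45
eef_pos: [0.5212, 0.0115, 0.3606]
tcp_rot: [-0.0, 1.0, 0.0, -0.0]
contact_force: [0.2, -0.6, -1.0]
opening: 0.653
finger_force: 0.0
```

Run:
```python
from h import *
c=shot('wrist','w2',s=1.42); print(c['extrinsics'].round(4))
```

```text
[[-1.000e-04 -9.512e-01 -3.086e-01  4.423e-01]
 [ 1.000e+00 -4.000e-04  9.000e-04  1.000e-02]
 [-9.000e-04 -3.086e-01  9.512e-01  4.893e-01]
 [ 0.000e+00  0.000e+00  0.000e+00  1.000e+00]]
```

View pics/w2.png

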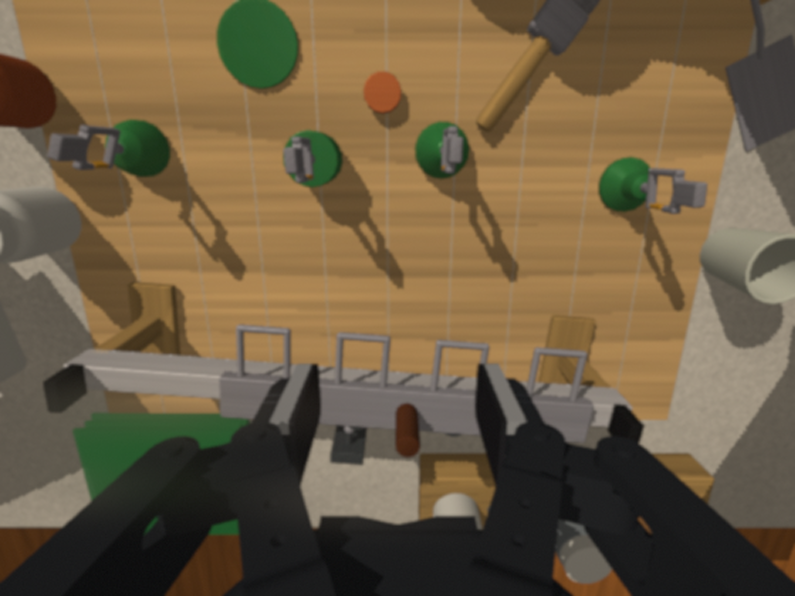

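The wrist view shows all four eyes (bars at about (264,328), (362,336), (463,345), (559,352)) and all four pendants. I'll enlarge the hooks to get their positions and yaw.

Run:
```python
from h import *
c=load('w2'); im=c['image'][:,:,::-1]
L=[(25,75),(185,80),(285,75),(430,95)]
t=[cv2.resize(im[y:y+70,x:x+100],None,fx=4,fy=4,interpolation=cv2.INTER_CUBIC) for x,y in L]
cv2.imwrite('pics/m1.png',np.vstack([np.hstack(t[:2]),np.hstack(t[2:])]))
W=lambda u,v,z: atz(c,(u-.2)/1.42,(v-.2)/1.42,z)
e=np.array([W(*p,.145) for p in [(559,352),(463,344.5),(362,336.5),(264,328)]]); print(e.round(4)); print(np.linalg.norm(np.diff(e,axis=0),axis=1))
d=e[0]-e[3]; print(np.degrees(np.arctan2(-d[0],d[1])))
```

```text
[[ 0.6059  0.1489  0.145 ]
 [ 0.5989  0.0658  0.145 ]
 [ 0.5915 -0.0205  0.145 ]
 [ 0.5837 -0.1033  0.145 ]]
[0.08333434 0.0866906  0.083145  ]
-5.021511205858526
```

View pics/m1.png

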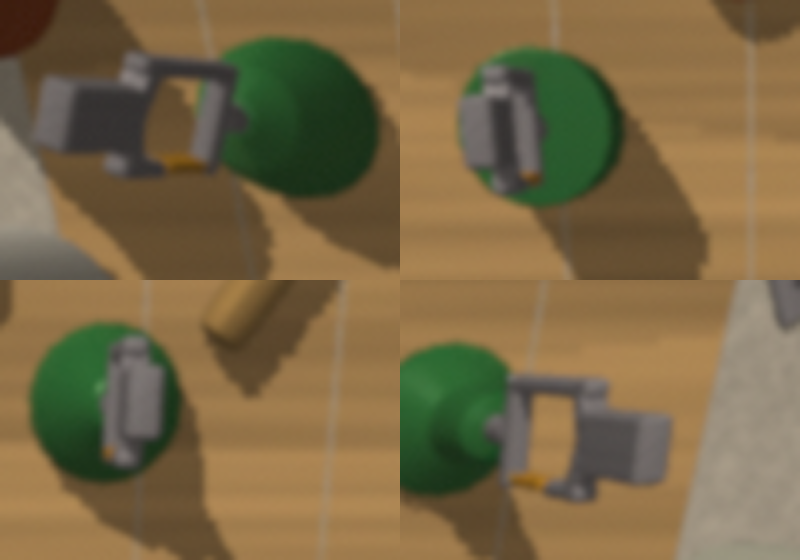

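Run:
```python
from h import *
c=load('w2')
O={'D':(25,75,0,0),'C':(185,80,400,0),'B':(285,75,0,280),'A':(430,95,400,280)}
P={'D':[(45,78),(35,150),(78,82),(74,152)],'C':[(468,95),(462,162),(490,95),(491,165)],'B':[(130,362),(124,440),(163,362),(159,438)],'A':[(640,412),(632,478),(670,415),(663,482)]}
for k in P:
    x0,y0,a,b=O[k]
    q=np.array([atz(c,x0+(x-a-1.5)/4,y0+(y-b-1.5)/4,.127)[:2] for x,y in P[k]])
    d1=q[1]-q[0]; d2=q[3]-q[2]
    print(k,q.mean(0).round(4),[ (round(float(np.degrees(np.arctan2(d[1],d[0]))),1),round(float(np.linalg.norm(d)),4)) for d in (d1,d2)],'width',np.linalg.norm(q[:2].mean(0)-q[2:].mean(0)))
```

```text
D [ 0.4385 -0.2582] [(-21.4, 0.0204), (-16.5, 0.0193)] width 0.009872964948863514
C [ 0.4475 -0.0752] [(-9.8, 0.0182), (-3.3, 0.0188)] width 0.007139144636202489
B [0.4398 0.0551] [(-2.5, 0.0206), (-0.6, 0.0201)] width 0.00945825755736043
A [0.4741 0.2536] [(4.8, 0.0186), (6.3, 0.0189)] width 0.009005295554513714
```

```bash
cat >> h.py <<'E'
def blobs(c):
    h=cv2.cvtColor(c['image'],cv2.COLOR_RGB2HSV); m=cv2.inRange(h,(45,90,25),(80,255,255))
    m=cv2.morphologyEx(m,cv2.MORPH_OPEN,np.ones((3,3)))
    n,l,s,ce=cv2.connectedComponentsWithStats(m)
    for i in range(1,n):
        if s[i,4]>150:
            x,y,w,hh=s[i,:4]
            p=atz(c,x+w/2,y+hh/2,.02)
            if p[0]<.6: print('blob area',s[i,4],'at',p[:2].round(4))
E
python3 -c "
from h import *
for f in ('w2','top0'): print(f); blobs(load(f))"
```

```text
w2
blob area 2754 at [ 0.3446 -0.123 ]
blob area 1130 at [ 0.4387 -0.2498]
blob area 558 at [0.44   0.0445]
blob area 642 at [ 0.4483 -0.0692]
blob area 970 at [0.4736 0.2454]
top0
blob area 188 at [0.4689 0.2449]
blob area 187 at [ 0.4436 -0.0778]
blob area 175 at [ 0.4321 -0.259 ]
blob area 605 at [ 0.3362 -0.128 ]
```

Emit:
send_rows(moves="0 0 0.0056 0.4085 0.2125 0.4 0.3;0 0 0.0056 0.4085 0.2125 0.75 0.3;0 0 0.0056 0.4085 0.2125 0.75 0.3;0 0 0.0056 0.4085 0.2125 0.75 0.3;0 0 0.0056 0.4085 0.2125 0.75 0.3;0 0 0.0056 0.4085 0.2125 0.75 0.3")

```text
time: 10.25
eef_pos: [0.4423, 0.0531, 0.2149]
tcp_rot: [0.018, 1.0, -0.0, 0.003]
contact_force: [0.0, -0.0, 0.6]
opening: 0.65
finger_force: 0.0
```

Run:
```python
from h import *
c=shot('wrist','w3',s=1.42); blobs(c); print(ctrl.get_state()['eef_pos'], [proj(c,(.4395,.054,z)) for z in (.127,.02)])
```

```text
blob area 4935 at [ 0.3407 -0.1191]
blob area 1511 at [0.4369 0.0559]
blob area 1278 at [ 0.436  -0.2331]
blob area 1779 at [ 0.4505 -0.0773]
blob area 1821 at [0.4699 0.2465]
blob area 196 at [ 0.464  -0.1016]
[0.44194551 0.05310799 0.2146261 ] [(np.float64(283.1592118021013), np.float64(213.9731667638099)), (np.float64(282.29624337586165), np.float64(180.47385961147907))]
```

View pics/w3.png

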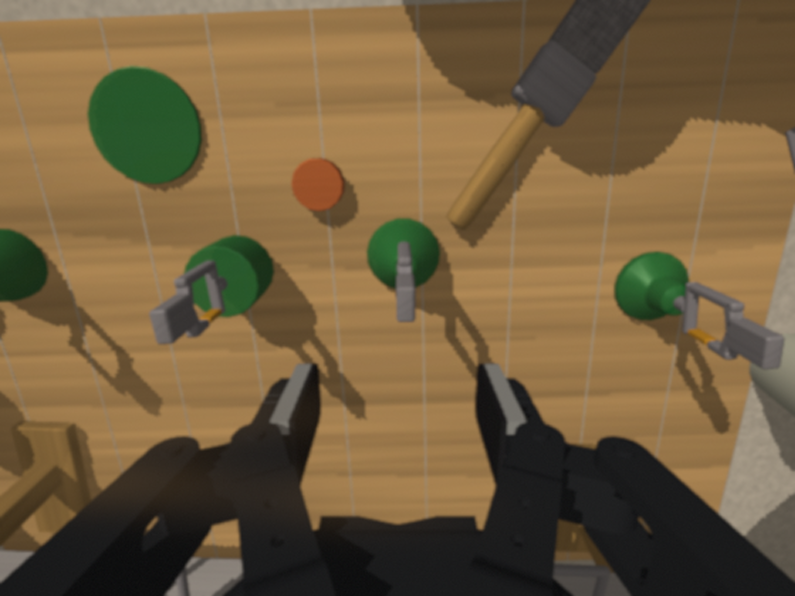

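The tab is at (405,305) in this view against the predicted (402,304), so the estimate holds. I'll descend and grip.

Emit:
send_rows(moves="0 0 0 0 0 0.25 0.3;0 0 0 0 0 0.5 0.3;0 0 0 0 0 0.5 0.3;0 0 0 0 0 0.5 0.3;0 0 0 0 0 0.5 -1;0 0 0 0 0 0.5 -1;0 0 0 0 0 0.5 -1;0 0 0 0 0 0.5 -1;0 0 0 0 0 0.5 -1;0 0 0 0 0 0.5 -1", newtons=60)

```text
time: 11.55
eef_pos: [0.44, 0.0537, 0.1124]
tcp_rot: [0.017, 1.0, 0.0, 0.001]
contact_force: [-1.1, 1.4, 5.6]
opening: 0.104
finger_force: 60.9
```

Emit:
send_rows(moves="0 0 0 0 0 -0.2 -1;0 0 0 0 0 -0.4 -1;0 0 0.0078 0 0 -0.4 -1;0 0 0.0078 0 0 -0.4 -1;0 0 0.0078 0 0 -0.4 -1")

```text
time: 12.18
eef_pos: [0.4381, 0.0537, 0.1897]
tcp_rot: [0.042, 0.999, 0.0, -0.002]
contact_force: [0.2, 0.7, -2.6]
opening: 0.103
finger_force: 59.6
```

```bash
cat >> h.py <<'E'
def to(p,yaw):
    """shift (units) from measured pose to world p, tool y at 90+yaw"""
    s=ctrl.get_state(); r=R.from_quat(s['tcp_rot']); a=np.radians(90+yaw)
    g=R.from_matrix(np.array([[-np.sin(a),np.cos(a),0],[np.cos(a),np.sin(a),0],[0,0,-1]]))
    print('pos',s['eef_pos'].round(4),'F',s['contact_force'].round(1),'open',round(s['opening'],3),'turn',((r.inv()*g).as_rotvec()/2/np.pi).round(4),'shift',(r.inv().apply(np.array(p)-s['eef_pos'])/.2).round(4))
XE=np.array([.9965,-.0837,0]); UE=np.array([.0837,.9965,0]); MID=np.array([.594,.0252,.145])
def eye(i): return MID+(2.5-i)*.085*UE
E
python3 - <<'E'
from h import *
to(eye(2)-.045*XE+[0,0,.112-.071],-4.8)
c=shot('wrist','w4',s=1.42)
E
```

```text
pos [0.4381 0.0537 0.1897] F [ 0.2  0.7 -2.6] open 0.103 turn [-0.     -0.0005  0.0001] shift [-0.5641  0.1352  0.0167]
```

View pics/w4.png

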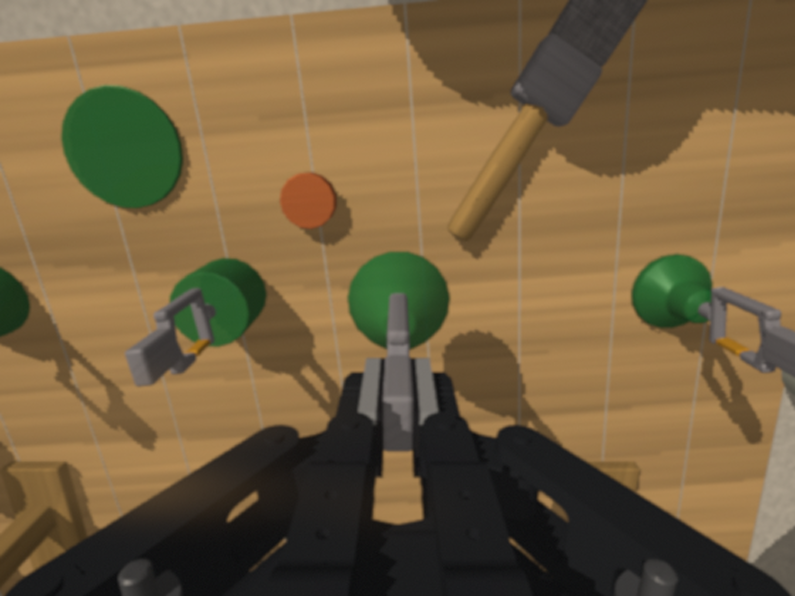

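The drop pendant is lifted straight and centred in the pads. I'll move to the pre-push pose at eye 2.

Emit:
send_rows(moves="0 0 0 -0.2 0.135 0.017 -1;0 0 0 -0.4 0.135 0.017 -1;0 0 0 -0.564 0.135 0.017 -1;0 0 0 -0.564 0.135 0.017 -1;0 0 0 -0.564 0.135 0.017 -1;0 0 0 -0.564 0.135 0.017 -1")

```text
time: 12.98
eef_pos: [0.5527, 0.0713, 0.1874]
tcp_rot: [0.042, 0.999, 0.0, -0.001]
contact_force: [-0.0, 0.4, -1.2]
opening: 0.105
finger_force: 59.8
```

Emit:
send_rows(moves="0 0 0 -0.05 0 0 -1;0 0 0 -0.1 0 0 -1;0 0 0 -0.15 0 0 -1;0 0 0 -0.15 0 0 -1")

```text
time: 13.48
eef_pos: [0.5835, 0.0686, 0.1872]
tcp_rot: [0.042, 0.999, 0.0, -0.001]
contact_force: [-2.6, -0.2, -2.8]
opening: 0.105
finger_force: 59.7
```

Emit:
send_rows(moves="0 0 0 -0.02 0 0 -1;0 0 0 -0.04 0 0 -1;0 0 0 -0.05 0 0 -1;0 0 0 -0.05 0 0 -1")

```text
time: 13.98
eef_pos: [0.5937, 0.0678, 0.1874]
tcp_rot: [0.042, 0.999, 0.0, -0.0]
contact_force: [-1.8, 0.0, -5.5]
opening: 0.109
finger_force: 59.6
```

Run:
```python
from h import *
to(eye(2)+.010*XE+[0,0,.112-.071],-4.8)
c=shot('side','s5',(230,120,390,240),5); print(proj(c,eye(2)),proj(c,eye(1)))
```

```text
pos [0.5937 0.0678 0.1874] F [-1.8  0.  -5.5] open 0.109 turn [ 0. -0. -0.] shift [-0.0693  0.0005  0.0072]
(np.float64(274.59439176835383), np.float64(178.92624784438016)) (np.float64(258.1289968714692), np.float64(163.12539649892926))
```

View pics/s5.png

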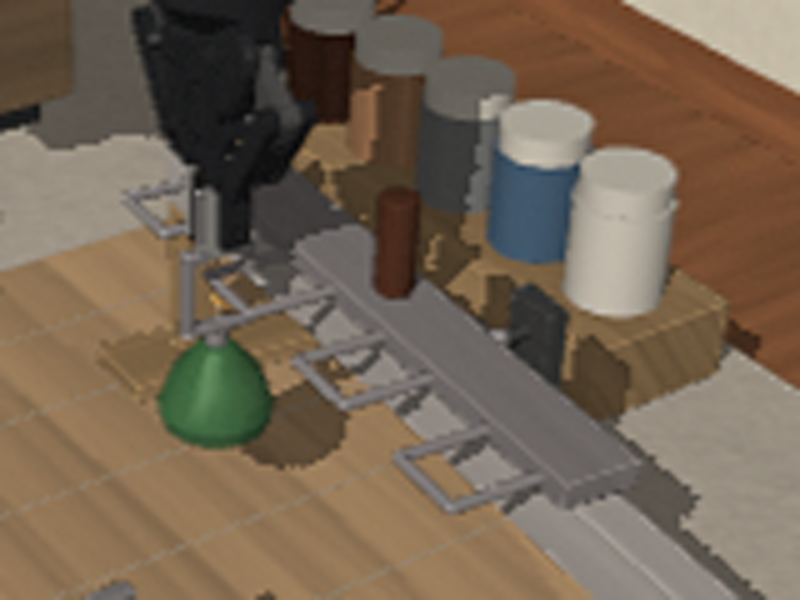

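The hook has the bar inside and the gate (orange, near (215,300)) is swung in. I'll keep pushing towards the spine.

Emit:
send_rows(moves="0 0 0 -0.02 0 0 -1;0 0 0 -0.04 0 0 -1;0 0 0 -0.055 0 0 -1;0 0 0 -0.055 0 0 -1;0 0 0 -0.055 0 0 -1")

```text
time: 14.65
eef_pos: [0.6053, 0.0668, 0.1886]
tcp_rot: [0.042, 0.999, -0.0, 0.001]
contact_force: [-0.3, -0.6, -2.4]
opening: 0.103
finger_force: 59.7
```

Emit:
send_rows(moves="0 0 0 -0.01 0 0 -1;0 0 0 -0.01 0 0 -1;0 0 0 -0.01 0 0 -1")

```text
time: 15.02
eef_pos: [0.6067, 0.0667, 0.1879]
tcp_rot: [0.042, 0.999, -0.0, 0.0]
contact_force: [0.8, 0.6, -2.9]
opening: 0.105
finger_force: 59.7
```

Emit:
send_rows(moves="0 0 0 -0.01 0 0 -1;0 0 0 -0.01 0 0 -1;0 0 0 -0.01 0 0 -1")

```text
time: 15.4
eef_pos: [0.6087, 0.0666, 0.1879]
tcp_rot: [0.042, 0.999, 0.0, -0.0]
contact_force: [-0.5, -0.0, -2.5]
opening: 0.103
finger_force: 59.7
```

The gate has snapped: the force fell back to the weight alone. Next I lower so the bar rises to the seat.

Emit:
send_rows(moves="0 0 0 0.015 0 0.04 -1;0 0 0 0.04 0 0.08 -1;0 0 0 0.05 0 0.09 -1;0 0 0 0.05 0 0.09 -1;0 0 0 0.05 0 0.09 -1")

```text
time: 16.02
eef_pos: [0.599, 0.0673, 0.1703]
tcp_rot: [0.042, 0.999, 0.0, 0.0]
contact_force: [0.2, -0.4, -1.8]
opening: 0.103
finger_force: 59.7
```

Emit:
send_rows(moves="0 0 0 0 0 0.01 -1;0 0 0 0 0 0.01 -1;0 0 0 0 0 0.01 -1")

```text
time: 16.4
eef_pos: [0.5987, 0.0673, 0.168]
tcp_rot: [0.042, 0.999, -0.0, 0.0]
contact_force: [-0.2, -0.9, -2.3]
opening: 0.107
finger_force: 59.7
```

Emit:
send_rows(moves="0 0 0 0 0 0.01 -1;0 0 0 0 0 0.01 -1;0 0 0 0 0 0.01 -1")

```text
time: 16.77
eef_pos: [0.5989, 0.0674, 0.1662]
tcp_rot: [0.042, 0.999, -0.0, 0.0]
contact_force: [0.6, 0.6, -1.0]
opening: 0.106
finger_force: 60.2
```

Emit:
send_rows(moves="0 0 0 0 0 0.008 -1;0 0 0 0 0 0.008 -1;0 0 0 0 0 0.008 -1")

```text
time: 17.15
eef_pos: [0.599, 0.0674, 0.166]
tcp_rot: [0.042, 0.999, -0.0, 0.0]
contact_force: [-3.4, -0.4, 5.3]
opening: 0.107
finger_force: 61.1
```

Emit:
send_rows(moves="0 0 0 0 0 0 -0.3;0 0 0 0 0 0 -0.2;0 0 0 0 0 0 0;0 0 0 0 0 0 0;0 0 0 0 0 -0.1 0;0 0 0 0 0 -0.4 0;0 0 0 0 0 -0.7 0.3;0 0 0 0 0 -0.7 0.3;0 0 0 0 0 -0.7 0.3;0 0 0 0 0 -0.7 0.3")

```text
time: 18.4
eef_pos: [0.5978, 0.0674, 0.3024]
tcp_rot: [0.042, 0.999, 0.0, -0.002]
contact_force: [0.4, 0.8, 0.3]
opening: 0.649
finger_force: 0.0
```

Run:
```python
from h import *
to((.448,-.0752,.215),-7)
c=shot('side','s6'); im=c['image'][:,:,::-1]
w=shot('wrist','w6'); iw=w['image'][:,:,::-1]
blobs(w); print([proj(w,p) for p in [(.448,-.0752,.127),(.474,.2525,.127),(.4385,-.258,.127)]])
a=cv2.resize(im[130:230,230:330],None,fx=3,fy=3,interpolation=cv2.INTER_CUBIC); b=cv2.resize(iw,(400,300))
cv2.imwrite('pics/m6.png',np.hstack([a,b]))
```

```text
pos [0.5978 0.0674 0.3024] F [0.4 0.8 0.3] open 0.649 turn [-0.     -0.0005  0.0061] shift [ 0.6852 -0.7732  0.4396]
blob area 1446 at [ 0.4464 -0.0724]
blob area 1485 at [0.4761 0.2449]
blob area 153 at [ 0.4376 -0.0986]
blob area 1474 at [ 0.441  -0.2406]
[(np.float64(106.01902511190914), np.float64(38.02064766878746)), (np.float64(480.09255220502814), np.float64(35.71295073660673)), (np.float64(-98.93749797088634), np.float64(45.58750956330829))]
```

View pics/m6.png

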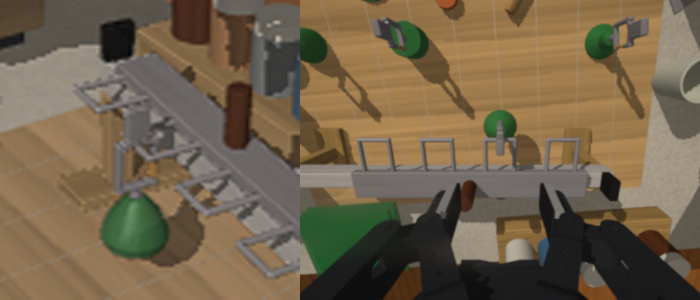

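The drop hangs upright on eye 2 (about (135,215) in the left crop), with the gate shut. The drum is next, for eye 3.

Emit:
send_rows(moves="0 0 0.0061 0.2 -0.3 0 0.3;0 0 0.0061 0.45 -0.55 0 0.3;0 0 0.0061 0.685 -0.773 0.2 0.3;0 0 0.0061 0.685 -0.773 0.44 0.3;0 0 0.0061 0.685 -0.773 0.44 0.3;0 0 0.0061 0.685 -0.773 0.44 0.3;0 0 0.0061 0.685 -0.773 0.44 0.3;0 0 0.0061 0.685 -0.773 0.44 0.3")

```text
time: 19.5
eef_pos: [0.4511, -0.0752, 0.2186]
tcp_rot: [0.06, 0.998, -0.001, 0.002]
contact_force: [0.3, 0.3, 0.3]
opening: 0.648
finger_force: 0.0
```

```bash
cat >> h.py <<'E'
def tabcheck(c,p,yaw):
    """near-neutral bright grey pixels near the expected tab top: centroid -> world at z=.127, and principal axis"""
    u,v=proj(c,(p[0],p[1],.127)); h=cv2.cvtColor(c['image'],cv2.COLOR_RGB2HSV)
    m=cv2.inRange(h,(0,0,90),(180,45,200)); w=45
    x0,y0=max(int(u)-w,0),max(int(v)-w,0); ys,xs=np.nonzero(m[y0:y0+2*w,x0:x0+2*w])
    n,l,s,ce=cv2.connectedComponentsWithStats(m[y0:y0+2*w,x0:x0+2*w])
    print('expected tab px',round(u),round(v))
    for i in range(1,n):
        if s[i,4]>40: print(' grey area',s[i,4],'bbox',s[i,0]+x0,s[i,1]+y0,s[i,2],s[i,3],'->',atz(c,*(ce[i]+[x0,y0]),.127)[:2].round(4))
E
python3 - <<'E'
from h import *
to((.448,-.0752,.110),-7)
c=shot('wrist','w7'); blobs(c); tabcheck(c,(.448,-.0752),-7)
print('same on w3 for B:'); tabcheck(load('w3'),(.4395,.054),-2)
E
```

```text
pos [ 0.4511 -0.0752  0.2186] F [0.3 0.3 0.3] open 0.648 turn [-0.0002  0.0006  0.0002] shift [ 0.0173 -0.0012  0.5431]
blob area 4854 at [ 0.3414 -0.1249]
blob area 234 at [0.4716 0.2172]
blob area 1692 at [ 0.4493 -0.0751]
blob area 1874 at [ 0.4362 -0.2526]
expected tab px 282 212
 grey area 520 bbox 274 170 15 54 -> [ 0.4374 -0.0754]
same on w3 for B:
expected tab px 283 214
 grey area 551 bbox 279 171 13 55 -> [0.4288 0.0554]
```

Emit:
send_rows(moves="0 0 0 0 0 0.26 0.3;0 0 0 0 0 0.52 0.3;0 0 0 0 0 0.52 0.3;0 0 0 0 0 0.52 0.3;0 0 0 0 0 0.52 -1;0 0 0 0 0 0.52 -1;0 0 0 0 0 0.52 -1;0 0 0 0 0 0.52 -1;0 0 0 0 0 0.52 -1;0 0 0 0 0 0.52 -1", newtons=60)

```text
time: 20.8
eef_pos: [0.4505, -0.0757, 0.1139]
tcp_rot: [0.061, 0.998, -0.0, 0.002]
contact_force: [1.3, 0.1, 6.1]
opening: 0.102
finger_force: 60.5
```

Emit:
send_rows(moves="0 0 0 0 0 -0.2 -1;0 0 0 0 0 -0.4 -1;0 0 0 0 0 -0.4 -1;0 0 0 0 0 -0.4 -1")

```text
time: 21.3
eef_pos: [0.4479, -0.0747, 0.1902]
tcp_rot: [0.061, 0.998, 0.001, -0.002]
contact_force: [-0.4, 1.0, -4.1]
opening: 0.104
finger_force: 59.2
```

```bash
python3 -c "
from h import *
to(eye(3)-.035*XE+[0,0,.112-.071],-4.8)"
```

```text
pos [ 0.4479 -0.0747  0.1902] F [-0.4  1.  -4.1] open 0.104 turn [ 0.0002 -0.0006 -0.0061] shift [-0.4975  0.3659  0.0197]
```

Emit:
send_rows(moves="0 0 -0.0061 -0.15 0.15 0.01 -1;0 0 -0.0061 -0.35 0.3 0.01 -1;0 0 -0.0061 -0.4975 0.366 0.01 -1;0 0 -0.0061 -0.4975 0.366 0.01 -1;0 0 -0.0061 -0.4975 0.366 0.01 -1;0 0 -0.0061 -0.4975 0.366 0.01 -1")

```text
time: 22.05
eef_pos: [0.5555, -0.0149, 0.1891]
tcp_rot: [0.042, 0.999, 0.0, -0.001]
contact_force: [0.8, -0.2, -2.4]
opening: 0.103
finger_force: 59.4
```

Emit:
send_rows(moves="0 0 0 -0.04 0 0 -1;0 0 0 -0.08 0 0 -1;0 0 0 -0.12 0 0 -1;0 0 0 -0.15 0 0 -1;0 0 0 -0.15 0 0 -1")

```text
time: 22.68
eef_pos: [0.5868, -0.0171, 0.1891]
tcp_rot: [0.042, 0.999, 0.0, -0.001]
contact_force: [-0.8, -1.3, -5.5]
opening: 0.109
finger_force: 58.9
```

Emit:
send_rows(moves="0 0 0 -0.02 0 0 -1;0 0 0 -0.04 0 0 -1;0 0 0 -0.06 0 0 -1;0 0 0 -0.06 0 0 -1;0 0 0 -0.06 0 0 -1")

```text
time: 23.3
eef_pos: [0.5998, -0.0184, 0.1916]
tcp_rot: [0.042, 0.999, -0.0, 0.002]
contact_force: [-1.2, 0.2, -2.1]
opening: 0.107
finger_force: 59.3
```

Emit:
send_rows(moves="0 0 0 -0.015 0 0 -1;0 0 0 -0.015 0 0 -1;0 0 0 -0.015 0 0 -1")

```text
time: 23.68
eef_pos: [0.6018, -0.0184, 0.1904]
tcp_rot: [0.042, 0.999, -0.0, 0.0]
contact_force: [0.2, 0.4, -3.0]
opening: 0.109
finger_force: 59.3
```

Emit:
send_rows(moves="0 0 0 0.015 0 0.04 -1;0 0 0 0.04 0 0.08 -1;0 0 0 0.05 0 0.1 -1;0 0 0 0.05 0 0.1 -1;0 0 0 0.05 0 0.1 -1")

```text
time: 24.3
eef_pos: [0.592, -0.0177, 0.1706]
tcp_rot: [0.042, 0.999, -0.0, 0.0]
contact_force: [1.0, -0.0, -4.3]
opening: 0.1
finger_force: 59.4
```

Emit:
send_rows(moves="0 0 0 0 0 0.01 -1;0 0 0 0 0 0.01 -1;0 0 0 0 0 0.01 -1")

```text
time: 24.68
eef_pos: [0.5918, -0.0176, 0.1684]
tcp_rot: [0.042, 0.999, -0.0, -0.0]
contact_force: [-0.0, -0.5, -3.4]
opening: 0.104
finger_force: 59.4
```

Emit:
send_rows(moves="0 0 0 0 0 0.01 -1;0 0 0 0 0 0.01 -1;0 0 0 0 0 0.01 -1")

```text
time: 25.05
eef_pos: [0.5925, -0.0177, 0.1678]
tcp_rot: [0.042, 0.999, -0.0, 0.001]
contact_force: [-1.8, -0.8, 5.4]
opening: 0.104
finger_force: 60.4
```

Seated, as the upward force shows. I'll release, rise, and head for D (eye 4).

Emit:
send_rows(moves="0 0 0 0 0 0 -0.3;0 0 0 0 0 0 -0.2;0 0 0 0 0 0 0;0 0 0 0 0 0 0;0 0 0 0 0 -0.1 0;0 0 0 0 0 -0.4 0;0 0 0 0 0 -0.7 0.3;0 0 0 0 0 -0.7 0.3;0 0 0 0 0 -0.7 0.3;0 0 0 0 0 -0.7 0.3")

```text
time: 26.3
eef_pos: [0.5909, -0.0175, 0.3045]
tcp_rot: [0.042, 0.999, 0.0, -0.002]
contact_force: [0.1, 0.0, -0.3]
opening: 0.651
finger_force: 0.0
```

Run:
```python
from h import *
to((.448,-.15,.30),-19); to((.4385,-.258,.215),-19)
w=shot('wrist','w8'); blobs(w)
```

```text
pos [ 0.5909 -0.0175  0.3045] F [ 0.1  0.  -0.3] open 0.651 turn [-0.     -0.0005  0.0394] shift [ 0.6566 -0.7202  0.0244]
pos [ 0.5909 -0.0175  0.3045] F [ 0.1  0.  -0.3] open 0.651 turn [-0.     -0.0005  0.0394] shift [ 0.6573 -1.2625  0.4492]
blob area 1689 at [0.4763 0.2465]
blob area 1744 at [ 0.4403 -0.2506]
blob area 1093 at [ 0.5976 -0.0195]
```

Emit:
send_rows(moves="0 0 0.0394 0.22 -0.25 0 0.3;0 0 0.0394 0.45 -0.5 0.02 0.3;0 0 0.0394 0.657 -0.72 0.024 0.3;0 0 0.0394 0.657 -0.72 0.024 0.3;0 0 0.0394 0.657 -0.72 0.024 0.3")

```text
time: 26.98
eef_pos: [0.4485, -0.1502, 0.3008]
tcp_rot: [0.166, 0.986, 0.0, -0.0]
contact_force: [-0.0, -0.4, 0.0]
opening: 0.647
finger_force: 0.0
```

Emit:
send_rows(moves="0 0 0 -0.131 -0.4 0 0.3;0 0 0 -0.131 -0.526 0.15 0.3;0 0 0 -0.131 -0.526 0.425 0.3;0 0 0 -0.131 -0.526 0.425 0.3;0 0 0 -0.131 -0.526 0.425 0.3;0 0 0 -0.131 -0.526 0.425 0.3")

```text
time: 27.72
eef_pos: [0.441, -0.2584, 0.2195]
tcp_rot: [0.164, 0.986, -0.001, 0.002]
contact_force: [0.5, -0.4, -0.3]
opening: 0.65
finger_force: 0.0
```

Run:
```python
from h import *
to((.4385,-.258,.110),-19)
c=shot('wrist','w9'); blobs(c); tabcheck(c,(.4385,-.258),-19)
```

```text
pos [ 0.441  -0.2584  0.2195] F [ 0.5 -0.4 -0.3] open 0.65 turn [-0.0003  0.0007  0.0003] shift [ 0.015  -0.0012  0.5472]
blob area 5423 at [ 0.3416 -0.1322]
blob area 1523 at [ 0.435  -0.2576]
expected tab px 281 212
 grey area 421 bbox 274 170 12 54 -> [ 0.4297 -0.2566]
```

Emit:
send_rows(moves="0 0 0 0 0 0.26 0.3;0 0 0 0 0 0.52 0.3;0 0 0 0 0 0.52 0.3;0 0 0 0 0 0.52 0.3;0 0 0 0 0 0.52 -1;0 0 0 0 0 0.52 -1;0 0 0 0 0 0.52 -1;0 0 0 0 0 0.52 -1;0 0 0 0 0 0.52 -1;0 0 0 0 0 0.52 -1", newtons=60)

```text
time: 29.02
eef_pos: [0.4401, -0.2589, 0.1142]
tcp_rot: [0.165, 0.986, -0.001, 0.001]
contact_force: [-1.0, -0.1, 6.3]
opening: 0.108
finger_force: 59.4
```

Emit:
send_rows(moves="0 0 0 0 0 -0.2 -1;0 0 0 0 0 -0.4 -1;0 0 0 0 0 -0.4 -1;0 0 0 0 0 -0.4 -1")

```text
time: 29.52
eef_pos: [0.4384, -0.2573, 0.1906]
tcp_rot: [0.165, 0.986, 0.001, -0.001]
contact_force: [-0.1, 0.4, -2.7]
opening: 0.108
finger_force: 59.0
```

```bash
python3 -c "
from h import *
to(eye(4)-.035*XE+[0,0,.112-.071],-4.8)"
```

```text
pos [ 0.4384 -0.2573  0.1906] F [-0.1  0.4 -2.7] open 0.108 turn [ 0.0003 -0.0005 -0.0394] shift [-0.2629  0.9277  0.0232]
```

Emit:
send_rows(moves="0 0 -0.0394 -0.06 0.25 0.01 -1;0 0 -0.0394 -0.12 0.5 0.01 -1;0 0 -0.0394 -0.18 0.75 0.01 -1;0 0 -0.0394 -0.263 0.928 0.01 -1;0 0 -0.0394 -0.263 0.928 0.01 -1;0 0 -0.0394 -0.263 0.928 0.01 -1;0 0 -0.0394 -0.263 0.928 0.01 -1")

```text
time: 30.4
eef_pos: [0.5484, -0.1004, 0.1893]
tcp_rot: [0.043, 0.999, 0.0, -0.001]
contact_force: [-0.6, -0.7, -3.9]
opening: 0.104
finger_force: 59.3
```

Emit:
send_rows(moves="0 0 0 -0.04 0 0 -1;0 0 0 -0.08 0 0 -1;0 0 0 -0.12 0 0 -1;0 0 0 -0.15 0 0 -1;0 0 0 -0.15 0 0 -1")

```text
time: 31.02
eef_pos: [0.5793, -0.1021, 0.1894]
tcp_rot: [0.042, 0.999, 0.0, -0.001]
contact_force: [-1.5, -0.0, -6.2]
opening: 0.103
finger_force: 58.9
```

Emit:
send_rows(moves="0 0 0 -0.02 0 0 -1;0 0 0 -0.04 0 0 -1;0 0 0 -0.06 0 0 -1;0 0 0 -0.06 0 0 -1;0 0 0 -0.06 0 0 -1")

```text
time: 31.65
eef_pos: [0.5923, -0.1035, 0.1917]
tcp_rot: [0.042, 0.999, -0.0, 0.001]
contact_force: [-0.4, -0.2, -2.5]
opening: 0.106
finger_force: 59.3
```

Emit:
send_rows(moves="0 0 0 -0.015 0 0 -1;0 0 0 -0.015 0 0 -1;0 0 0 -0.015 0 0 -1")

```text
time: 32.02
eef_pos: [0.5944, -0.1035, 0.1906]
tcp_rot: [0.042, 0.999, -0.0, 0.0]
contact_force: [-0.7, -0.4, -2.5]
opening: 0.104
finger_force: 59.3
```

Emit:
send_rows(moves="0 0 0 0.015 0 0.04 -1;0 0 0 0.04 0 0.08 -1;0 0 0 0.05 0 0.1 -1;0 0 0 0.05 0 0.1 -1;0 0 0 0.05 0 0.1 -1")

```text
time: 32.65
eef_pos: [0.5845, -0.1027, 0.1707]
tcp_rot: [0.042, 0.999, -0.0, 0.0]
contact_force: [0.0, 0.4, -1.7]
opening: 0.105
finger_force: 59.5
```

Emit:
send_rows(moves="0 0 0 0 0 0.01 -1;0 0 0 0 0 0.01 -1;0 0 0 0 0 0.01 -1")

```text
time: 33.02
eef_pos: [0.5846, -0.1027, 0.1688]
tcp_rot: [0.042, 0.999, -0.0, 0.0]
contact_force: [0.5, -1.0, -2.1]
opening: 0.105
finger_force: 59.6
```

Emit:
send_rows(moves="0 0 0 0 0 0.01 -1;0 0 0 0 0 0.01 -1;0 0 0 0 0 0.01 -1")

```text
time: 33.4
eef_pos: [0.585, -0.1029, 0.1683]
tcp_rot: [0.042, 0.999, -0.0, 0.001]
contact_force: [-2.3, 0.8, 6.2]
opening: 0.102
finger_force: 60.6
```

Emit:
send_rows(moves="0 0 0 0 0 0 -0.3;0 0 0 0 0 0 -0.2;0 0 0 0 0 0 0;0 0 0 0 0 0 0;0 0 0 0 0 -0.1 0;0 0 0 0 0 -0.4 0;0 0 0 0 0 -0.7 0.3;0 0 0 0 0 -0.7 0.3;0 0 0 0 0 -0.7 0.3;0 0 0 0 0 -0.7 0.3")

```text
time: 34.65
eef_pos: [0.5835, -0.1024, 0.3046]
tcp_rot: [0.042, 0.999, 0.001, -0.002]
contact_force: [0.0, 0.4, -0.5]
opening: 0.648
finger_force: 0.0
```

Emit:
send_rows(moves="0 0 0 0.2 0.3 0 0.3;0 0 0 0.4 0.6 0 0.3;0 0 0 0.5 0.9 0 0.3;0 0 0 0.5 0.95 0 0.3;0 0 0 0.5 0.95 0 0.3;0 0 0 0.5 0.95 0 0.3")

```text
time: 35.4
eef_pos: [0.5004, 0.0946, 0.3054]
tcp_rot: [0.042, 0.999, -0.0, -0.001]
contact_force: [-0.1, 0.3, 0.1]
opening: 0.65
finger_force: 0.0
```

Run:
```python
from h import *
to((.474,.2525,.215),5.5)
w=shot('wrist','w10'); blobs(w)
```

```text
pos [0.5004 0.0946 0.3054] F [-0.1  0.3  0.1] open 0.65 turn [-0.0001 -0.0003 -0.0286] shift [0.1969 0.7761 0.4521]
blob area 3320 at [ 0.3433 -0.1189]
blob area 1075 at [0.4731 0.2468]
```

Emit:
send_rows(moves="0 0 -0.0286 0.1 0.3 0 0.3;0 0 -0.0286 0.197 0.6 0 0.3;0 0 -0.0286 0.197 0.776 0.2 0.3;0 0 -0.0286 0.197 0.776 0.452 0.3;0 0 -0.0286 0.197 0.776 0.452 0.3;0 0 -0.0286 0.197 0.776 0.452 0.3;0 0 -0.0286 0.197 0.776 0.452 0.3")

```text
time: 36.33
eef_pos: [0.4762, 0.2527, 0.2191]
tcp_rot: [-0.047, 0.999, 0.001, 0.002]
contact_force: [0.1, 0.2, 0.6]
opening: 0.649
finger_force: 0.0
```

Run:
```python
from h import *
to((.474,.2525,.110),5.5)
c=shot('wrist','w11'); blobs(c); tabcheck(c,(.474,.2525),5.5)
```

```text
pos [0.4762 0.2527 0.2191] F [0.1 0.2 0.6] open 0.649 turn [ 0.0002  0.0008 -0.0003] shift [ 1.340e-02 -5.000e-04  5.454e-01]
blob area 1477 at [0.4702 0.2551]
expected tab px 282 213
 grey area 522 bbox 279 172 13 54 -> [0.4638 0.2535]
```

Emit:
send_rows(moves="0 0 0 0 0.01 0.26 0.3;0 0 0 0 0.01 0.52 0.3;0 0 0 0 0.01 0.52 0.3;0 0 0 0 0.01 0.52 0.3;0 0 0 0 0.01 0.52 -1;0 0 0 0 0.01 0.52 -1;0 0 0 0 0.01 0.52 -1;0 0 0 0 0.01 0.52 -1;0 0 0 0 0.01 0.52 -1;0 0 0 0 0.01 0.52 -1", newtons=60)

```text
time: 37.62
eef_pos: [0.4752, 0.2556, 0.1137]
tcp_rot: [-0.048, 0.999, 0.001, 0.001]
contact_force: [-0.2, 2.1, 5.5]
opening: 0.106
finger_force: 59.5
```

Emit:
send_rows(moves="0 0 0 0 0 -0.2 -1;0 0 0 0 0 -0.4 -1;0 0 0 0 0 -0.4 -1;0 0 0 0 0 -0.4 -1")

```text
time: 38.12
eef_pos: [0.4729, 0.2545, 0.19]
tcp_rot: [-0.048, 0.999, -0.001, -0.002]
contact_force: [0.5, -0.7, -2.6]
opening: 0.105
finger_force: 59.0
```

```bash
python3 -c "
from h import *
to(eye(1)-.035*XE+[0,0,.114-.071],-4.8)"
```

```text
pos [0.4729 0.2545 0.19  ] F [ 0.5 -0.7 -2.6] open 0.105 turn [-0.0002 -0.0006  0.0286] shift [-0.4349 -0.5407  0.0091]
```

Emit:
send_rows(moves="0 0 0.0286 -0.1 -0.2 0.01 -1;0 0 0.0286 -0.2 -0.4 0.01 -1;0 0 0.0286 -0.35 -0.541 0.01 -1;0 0 0.0286 -0.435 -0.541 0.01 -1;0 0 0.0286 -0.435 -0.541 0.01 -1;0 0 0.0286 -0.435 -0.541 0.01 -1;0 0 0.0286 -0.435 -0.541 0.01 -1")

```text
time: 39.0
eef_pos: [0.5699, 0.156, 0.1893]
tcp_rot: [0.041, 0.999, -0.0, -0.001]
contact_force: [-0.3, -0.1, -2.4]
opening: 0.106
finger_force: 59.2
```

Emit:
send_rows(moves="0 0 0 -0.04 0 0 -1;0 0 0 -0.08 0 0 -1;0 0 0 -0.12 0 0 -1;0 0 0 -0.15 0 0 -1;0 0 0 -0.15 0 0 -1")

```text
time: 39.62
eef_pos: [0.6012, 0.153, 0.1891]
tcp_rot: [0.042, 0.999, -0.0, -0.0]
contact_force: [-0.3, 0.2, -6.3]
opening: 0.107
finger_force: 58.7
```

Emit:
send_rows(moves="0 0 0 -0.02 0 0 -1;0 0 0 -0.04 0 0 -1;0 0 0 -0.06 0 0 -1;0 0 0 -0.06 0 0 -1;0 0 0 -0.06 0 0 -1")

```text
time: 40.25
eef_pos: [0.6136, 0.1521, 0.191]
tcp_rot: [0.042, 0.999, 0.0, 0.001]
contact_force: [-0.3, -0.8, -1.4]
opening: 0.107
finger_force: 59.2
```

Emit:
send_rows(moves="0 0 0 -0.015 0 0 -1;0 0 0 -0.015 0 0 -1;0 0 0 -0.015 0 0 -1")

```text
time: 40.62
eef_pos: [0.616, 0.1519, 0.1901]
tcp_rot: [0.042, 0.999, 0.0, 0.0]
contact_force: [-0.1, -0.2, -2.3]
opening: 0.101
finger_force: 59.2
```

Emit:
send_rows(moves="0 0 0 0.015 0 0.04 -1;0 0 0 0.04 0 0.08 -1;0 0 0 0.05 0 0.1 -1;0 0 0 0.05 0 0.1 -1;0 0 0 0.05 0 0.1 -1")

```text
time: 41.25
eef_pos: [0.6062, 0.1527, 0.1704]
tcp_rot: [0.042, 0.999, 0.0, 0.0]
contact_force: [0.5, 0.6, -1.3]
opening: 0.105
finger_force: 59.2
```

Emit:
send_rows(moves="0 0 0 0 0 0.01 -1;0 0 0 0 0 0.01 -1;0 0 0 0 0 0.01 -1")

```text
time: 41.62
eef_pos: [0.606, 0.1527, 0.1682]
tcp_rot: [0.042, 0.999, -0.0, 0.0]
contact_force: [0.1, 0.6, -2.5]
opening: 0.102
finger_force: 59.2
```

Emit:
send_rows(moves="0 0 0 0 0 0.01 -1;0 0 0 0 0 0.01 -1;0 0 0 0 0 0.01 -1")

```text
time: 42.0
eef_pos: [0.6064, 0.1527, 0.1673]
tcp_rot: [0.042, 0.999, 0.0, 0.001]
contact_force: [-1.9, -0.2, 4.9]
opening: 0.105
finger_force: 60.1
```

Emit:
send_rows(moves="0 0 0 0 0 0 -0.3;0 0 0 0 0 0 -0.2;0 0 0 0 0 0 0;0 0 0 0 0 0 0;0 0 0 0 0 -0.1 0;0 0 0 0 0 -0.4 0;0 0 0 0 0 -0.7 0.3;0 0 0 0 0 -0.7 0.3;0 0 0 0 0 -0.7 0.3;0 0 0 0 0 -0.7 0.3")

```text
time: 43.25
eef_pos: [0.6051, 0.1526, 0.3041]
tcp_rot: [0.042, 0.999, -0.0, -0.002]
contact_force: [0.3, 0.2, -0.7]
opening: 0.651
finger_force: 0.0
```

Run:
```python
from h import *
to((.658,.0200,.30),-4.8)
s=shot('side','s12'); im=s['image'][:,:,::-1]; w=shot('wrist','w12')
a=cv2.resize(im[110:290,215:375],None,fx=3.3,fy=3.3,interpolation=cv2.INTER_CUBIC)
cv2.imwrite('pics/m12.png',a)
```

```text
pos [0.6051 0.1526 0.3041] F [ 0.3  0.2 -0.7] open 0.651 turn [-0.0001 -0.0006 -0.    ] shift [-0.3192 -0.6384  0.0199]
```

View pics/m12.png

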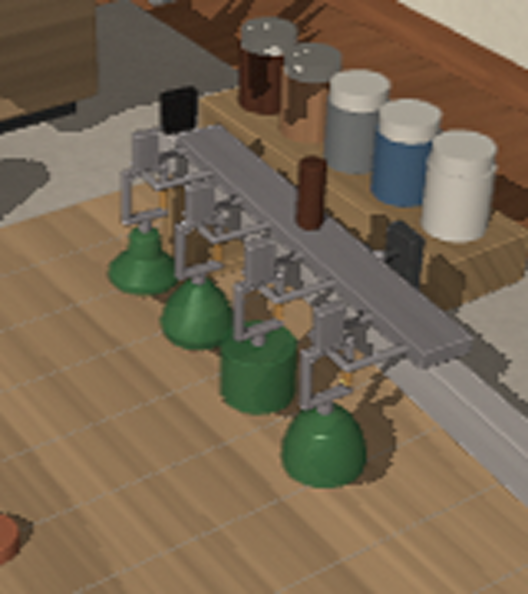

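All four hang upright on eyes 1–4 (bell, drop, drum, dome). Next I grip the knob.

Emit:
send_rows(moves="0 0 0 -0.1 -0.2 0 0.3;0 0 0 -0.2 -0.4 0 0.3;0 0 0 -0.319 -0.638 0 0.3;0 0 0 -0.319 -0.638 0 0.3;0 0 0 -0.319 -0.638 0 0.3;0 0 0 -0.319 -0.638 0.3 0.3;0 0 0 -0.319 -0.638 0.61 0.3;0 0 0 -0.319 -0.638 0.61 0.3;0 0 0 -0.319 -0.638 0.61 0.3")

```text
time: 44.48
eef_pos: [0.6599, 0.021, 0.1866]
tcp_rot: [0.041, 0.999, -0.0, 0.002]
contact_force: [-0.1, -0.8, 0.2]
opening: 0.647
finger_force: 0.0
```

Emit:
send_rows(moves="0 0 0 0 0 0 -0.3;0 0 0 0 0 0 -1;0 0 0 0 0 0 -1;0 0 0 0 0 0 -1;0 0 0 0 0 0 -1;0 0 0 0 0 0 -1", newtons=60)

```text
time: 45.22
eef_pos: [0.6603, 0.0194, 0.1876]
tcp_rot: [0.042, 0.999, -0.001, 0.002]
contact_force: [-1.6, -0.9, 6.3]
opening: 0.215
finger_force: 58.6
```

Emit:
send_rows(moves="0 0 0 0 -0.005 0 -1;0 0 0 0 -0.015 0 -1;0 0 0 0 -0.03 0 -1;0 0 0 0 -0.048 0 -1;0 0 0 0 -0.066 0 -1;0 0 0 0 -0.084 0 -1;0 0 0 0 -0.102 0 -1;0 0 0 0 -0.12 0 -1;0 0 0 0 -0.138 0 -1;0 0 0 0 -0.156 0 -1;0 0 0 0 -0.174 0 -1;0 0 0 0 -0.192 0 -1")

```text
time: 46.72
eef_pos: [0.6572, -0.0178, 0.1876]
tcp_rot: [0.042, 0.999, 0.0, 0.003]
contact_force: [-0.4, 1.7, 6.9]
opening: 0.216
finger_force: 58.7
```

Emit:
send_rows(moves="0 0 0 0 -0.018 0 -1;0 0 0 0 -0.036 0 -1;0 0 0 0 -0.054 0 -1;0 0 0 0 -0.072 0 -1;0 0 0 0 -0.09 0 -1;0 0 0 0 -0.108 0 -1;0 0 0 0 -0.126 0 -1;0 0 0 0 -0.144 0 -1;0 0 0 0 -0.16 0 -1;0 0 0 0 -0.174 0 -1;0 0 0 0 -0.185 0 -1;0 0 0 0 -0.19 0 -1")

```text
time: 48.22
eef_pos: [0.6541, -0.0559, 0.1876]
tcp_rot: [0.042, 0.999, 0.0, 0.003]
contact_force: [-0.0, 1.3, 6.4]
opening: 0.21
finger_force: 58.8
```

Emit:
send_rows(moves="0 0 0 0 -0.008 0 -1;0 0 0 0 -0.02 0 -1;0 0 0 0 -0.034 0 -1;0 0 0 0 -0.048 0 -1;0 0 0 0 -0.062 0 -1;0 0 0 0 -0.074 0 -1;0 0 0 0 -0.08 0 -1;0 0 0 0 -0.085 0 -1")

```text
time: 49.22
eef_pos: [0.6529, -0.0699, 0.1877]
tcp_rot: [0.042, 0.999, 0.003, 0.003]
contact_force: [0.3, 8.3, 7.0]
opening: 0.214
finger_force: 59.0
```

Emit:
send_rows(moves="0 0 0 0 -0.007 0 -1;0 0 0 0 -0.014 0 -1;0 0 0 0 -0.021 0 -1;0 0 0 0 -0.028 0 -1;0 0 0 0 -0.028 0 -1;0 0 0 0 -0.028 0 -1")

```text
time: 49.98
eef_pos: [0.6522, -0.0779, 0.1877]
tcp_rot: [0.042, 0.999, 0.0, 0.003]
contact_force: [0.0, 2.5, 6.3]
opening: 0.216
finger_force: 58.8
```

Emit:
send_rows(moves="0 0 0 0 -0.005 0 -1;0 0 0 0 -0.01 0 -1;0 0 0 0 -0.01 0 -1;0 0 0 0 -0.01 0 -1")

```text
time: 50.48
eef_pos: [0.652, -0.0804, 0.1877]
tcp_rot: [0.042, 0.999, -0.0, 0.003]
contact_force: [-0.5, 1.6, 7.0]
opening: 0.213
finger_force: 58.8
```

Emit:
send_rows(moves="0 0 0 0 -0.005 0 -1;0 0 0 0 -0.01 0 -1;0 0 0 0 -0.01 0 -1;0 0 0 0 -0.01 0 -1")

```text
time: 50.98
eef_pos: [0.652, -0.0804, 0.1877]
tcp_rot: [0.042, 0.999, 0.002, 0.003]
contact_force: [0.3, 5.3, 6.8]
opening: 0.218
finger_force: 58.9
```

Emit:
send_rows(moves="0 0 0 0 -0.01 0 -1;0 0 0 0 -0.02 0 -1;0 0 0 0 -0.02 0 -1;0 0 0 0 -0.02 0 -1")

```text
time: 51.48
eef_pos: [0.652, -0.0806, 0.1876]
tcp_rot: [0.042, 0.999, 0.005, 0.003]
contact_force: [2.2, 15.8, 7.5]
opening: 0.216
finger_force: 59.4
```

Emit:
send_rows(moves="0 0 0 0 0.02 0 -1;0 0 0 0 0.025 0 -0.3;0 0 0 0 0.025 0 0.1;0 0 0 0 0.025 0 0.3;0 0 0 0 0.025 0 0.3;0 0 0 0 0.025 -0.2 0.3;0 0 0 0 0.025 -0.5 0.3;0 0 0 0 0.025 -0.9 0.3;0 0 0 0 0.025 -0.9 0.3;0 0 0 0 0.025 -0.9 0.3")

```text
time: 52.72
eef_pos: [0.6507, -0.0817, 0.3657]
tcp_rot: [0.042, 0.999, -0.0, 0.002]
contact_force: [0.3, 0.6, -1.4]
opening: 0.651
finger_force: 0.0
```

Emit:
send_rows(moves="0 0 0 0 0.3 0 0.3;0 0 0 0 0.6 0 0.3;0 0 0 0 0.95 0 0.3;0 0 0 0 0.95 0 0.3;0 0 0 0 0.95 0 0.3;0 0 0 0 0.95 0 0.3;0 0 0 0 0.95 0 0.3;0 0 0 0 0.95 0 0.3;0 0 0 0 0.95 0 0.3;0 0 0 0 0.95 0 0.3;0 0 0 0 0.95 0 0.3;0 0 0 0 0.95 0 0.3")

```text
time: 54.22
eef_pos: [0.6662, 0.108, 0.3641]
tcp_rot: [0.042, 0.999, -0.0, -0.0]
contact_force: [-0.6, -0.4, 0.8]
opening: 0.647
finger_force: 0.0
```

Run:
```python
from h import *
c=shot('side','s14',(200,100,440,340),2.45)
u=np.array([.0837,.9965,0]); print([proj(c,eye(i)-.1*u) for i in (1,4)])
```

```text
[(np.float64(277.6953373262073), np.float64(181.90203919932975)), (np.float64(341.9561425430081), np.float64(243.56927748474484))]
```

View pics/s14.png

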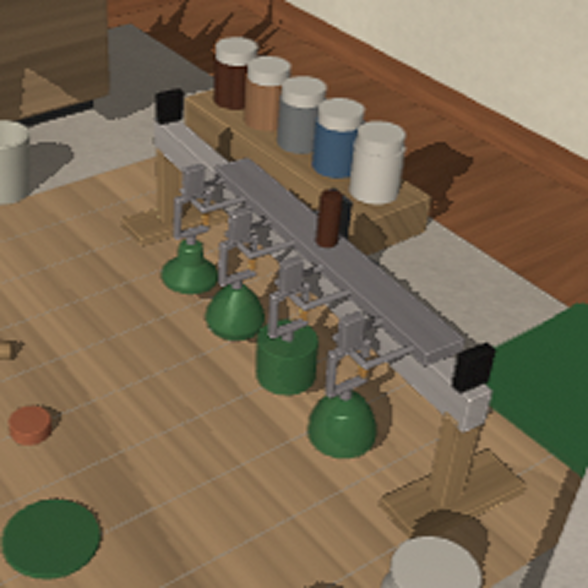

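The carriage is against the right stop and all four pendants hang upright. I'll let the swing die down and check stillness numerically.

Emit:
send_rows(moves="0 0 0 0 0 0 0.3;0 0 0 0 0 0 0.3;0 0 0 0 0 0 0.3;0 0 0 0 0 0 0.3;0 0 0 0 0 0 0.3;0 0 0 0 0 0 0.3;0 0 0 0 0 0 0.3;0 0 0 0 0 0 0.3;0 0 0 0 0 0 0.3;0 0 0 0 0 0 0.3;0 0 0 0 0 0 0.3;0 0 0 0 0 0 0.3")

```text
time: 55.78
eef_pos: [0.6662, 0.1079, 0.3641]
tcp_rot: [0.042, 0.999, -0.0, 0.0]
contact_force: [-0.7, 0.7, -0.7]
opening: 0.65
finger_force: 0.0
```

Emit:
send_rows(moves="0 0 0 0 0 0 0.3;0 0 0 0 0 0 0.3;0 0 0 0 0 0 0.3;0 0 0 0 0 0 0.3;0 0 0 0 0 0 0.3;0 0 0 0 0 0 0.3;0 0 0 0 0 0 0.3;0 0 0 0 0 0 0.3;0 0 0 0 0 0 0.3;0 0 0 0 0 0 0.3;0 0 0 0 0 0 0.3;0 0 0 0 0 0 0.3")

```text
time: 57.28
eef_pos: [0.6662, 0.1079, 0.3641]
tcp_rot: [0.042, 0.999, -0.0, -0.0]
contact_force: [0.2, -0.6, -0.2]
opening: 0.652
finger_force: 0.0
```

Run:
```python
from h import *
f=[ctrl.read_camera('side')['image'].astype(int) for _ in range(6)]
d=[np.abs(g[150:300,260:365]-f[0][150:300,260:365]) for g in f[1:]]
print([(int(x.max()),round(float(x.mean()),2)) for x in d])
o=load('s14')['image'].astype(int); x=np.abs(f[-1]-o)[150:300,260:365]; print(x.max(),x.mean())
j=load('side0')['image'].astype(int); x=np.abs(f[-1]-j)[315:420,290:400]; print('jars diff',x.max(),x.mean())
```

```text
[(6, 0.65), (7, 0.66), (5, 0.67), (5, 0.67), (5, 0.66)]
6 0.6638306878306879
jars diff 125 5.8402886002886
```

Run:
```python
from h import *
a=ctrl.read_camera('side')['image'].astype(int); j=load('side0')['image'].astype(int)
for n,(x0,y0,x1,y1) in {'frit':(358,325,392,375),'orange':(300,362,330,412)}.items(): print(n,np.abs(a-j)[y0:y1,x0:x1].mean())
print(ctrl.sign_off())
```

```text
frit 2.4050980392156864
orange 1.9255555555555555
the job is handed in; nothing more can be done
None
```

I slid the carriage home to the loading stop, hung all four pendants on its eyes, and slid it home to the display stop. The pendants hang still, both jars are standing, and the job is handed in.

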